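# Unlock and open the studio cash box

### The arm

A 6-joint arm with a two-finger parallel gripper is mounted at the origin on the work surface. World frame = base frame: x ahead of the robot, y to its left, z up, the work surface at z = 0. Lengths are in m, angles in degrees, forces in N, time in s.
With the tool pointing down it reaches from about 0.375 to 0.9 m from the base axis. Payload 3.1 kg.
Tool frame: the origin (TCP) lies on the centre line of the jaws, within the pads' length; the fingertips stand 25 mm ahead of it and the grasp point (between the pads) lies 6 mm ahead of it; z points along the fingers, y is the line along which they close (so a half turn about z gives the same grasp; the last joint's range is limited). The gripper opens to 87 mm and grips with 3 to 60 N. Pads are 19 mm wide; open, the fingers measure 117 mm over their backs; the gripper's body (75 mm by 190 mm) begins 51 mm behind the grasp point.
Start: joints at [59.96, 30.224, 82.088, -0, 67.689, -10.227], TCP at [0.212, 0.588, 0.248] pointing down, gripper open.
Joint ranges: [-176.69, 176.69], [-43.24, 126.21], [12.49, 139.97], [-82, 262], [0, 151.66], [-163.58, 163.58]. Speed limits (degrees/s): [159.86, 159.86, 180, 180, 180, 180].

### API

Orientations are given as a 3x3 rotation matrix whose columns are the frame's x, y, z axes.
In Python, from rig import bot, cams, models gives the robot as it stands. The module is installed in compiled form; this text tells all that it offers.
- The arm moves only by the shell command python3 -m handwheel 'ROWS' [OPENING]. ROWS is JSON, a list of rows, each a list of 6 numbers: the shift along the world's x, y, z each as a share of 1 m, from -1 to 1, then the turn, a rotation vector about the world's x, y, z each as a share of 2 rad, from -1 to 1. In form: [[dx, dy, dz, wx, wy, wz], ...]. A call has exactly 8 rows; each row is the pose to reach, as a shift and turn from the pose commanded when the call began; what a row does not reach only later rows make up. A row lasts 1/12 s, in which the tool goes at most 41.7 mm and 7.16 degrees, less where a joint would pass 70% of its speed; a pose out of reach is approached as far as the arm can. A call with a number of a shift or a turn outside -1 to 1 is refused whole. A call with a gripper value outside its range is refused whole. OPENING is the opening, from -1 (shut) to 1 (fully open), so that 0 is half open, set as the call begins (- or left out, the last holds). The fingers move at their own pace and stop on an object; the grip force is fixed at half the most. Time passes only in rows, so rows that repeat a pose let the fingers close, or fill a call up. It gives the time, the measured TCP pose, the force, the opening and the grip force at its end, in the units of the state.
- bot.read_state(): the state, without advancing time (a new reading comes with each control period).
- cams.capture(name): name is "side" or "top" or "wrist"; returns (picture, depth): 480x640x3 uint8, blue, green, red; 480x640 float32, m along the optical axis (not along the pixel's ray), 0 where there is no reading.
- cams.calibration(name): a dict with "mtx" (3x3 intrinsics, pixels), "dist_coeffs" ([k1, k2, p1, p2, k3] as OpenCV has them; the pictures are not rectified), "R" (3x3) and "t" (3): a world point X has camera coordinates R X + t; the wrist camera has in their place "tool_from_camera" (4x4, takes a point from camera to tool coordinates, whose origin is the TCP and whose axes are the flange's). Camera axes: x right, y down, z forward; pixel columns grow to the right and rows downward; lengths in m; the calibration is good to about 2 mm. A picture is of the moment at which its call begins: read the wrist's pose just before it. calibration takes no time and is no camera call.
- bot.hand_in(): hands the job in; it is judged then, once.
Trained networks look in the newest picture that a camera, given by its name, has taken for a name from the list of things; names that differ only in an ending like _2 or _b are one class to them, and where a whole thing is asked for, a point or a joint stands for the part that bears it (a point fixed in the world has none). Each returns a list of dicts, best first, with "conf" (0 to 1); they miss things now and then, are a little off and sometimes report something else, mostly with a low value. They report only what shows in the picture. A call takes as long as a camera call.
- models.spot_in(query, camera): "position" ([column, row] in pixels, amid what is visible of it).
- models.tip_of(query, camera): "position" ([column, row] in pixels: a listed point, or the origin of a listed thing).
The state is a dict: "time_s": time; "joint_positions": joint angles; "qvel": joint speeds; "tau": joint torques, N m; "position": TCP position; "tcp_rot": TCP orientation; "force": force on the tool from outside, world axes, zero at the start; "moment": the same for the moment, N m; "opening": opening from 0.0 (shut) to 1.0 (fully open); "grasp_force": force on a finger pad.
Only numpy, scipy, OpenCV 4.12 (cv2) and the standard library are available. Lean on these libraries where they do the work, as an engineer would, in place of code of your own. Each camera call takes 0.05 s, during which the arm holds its last target. There are 200 camera calls.

### The job

Open the studio's cash box: bring the left dial to 3, then the right dial to 2 (left and right as the robot faces the box). The lock is worn, so feel slowly up to half a number to both sides of each mark until the dial catches, and never force a dial that has caught (no more than 0.18 N m on a knob). When the bar has sprung back from the lid, raise the lid by its handle to between 65 and 85 degrees, let go, and leave the things around the box where they are.

Things in the scene. Friction and masses are not known exactly. Their poses are not given: they have to be found in the camera images.
- cashbox: Dark steel cash box, screwed to the bench: 260 mm deep (its x), 270 wide (its y), 66 high. Origin: centre of its underside; x points from the dials to the lid's hinge (away from the robot), y to the robot's left, z up. Its front deck carries two dials at own x = -85 mm, y = +62 (left, a) and -62 (right, b); behind them lie the spring bar and the lidded coin well.
- dial_a (a joint): Angle of the left dial (rad), growing counter-clockwise from above; number k is at the white index at k x 0.785, so 3 is 2.356. Range -0.3 to 6.0; turns easily (0.02 to 0.06 N m), no spring-back. When caught it moves no more than about 0.05 rad either way.
- dial_b (a joint): Angle of the right dial, same in every way; number 2 is 1.571. It can catch only after the left dial is caught, and it starts above its number, the left one below.
- centre_a (a point): Centre of the left dial's face, a black disc 68 mm across, 90 mm above the bench; turns with the dial. Eight white marks: the long bold one (point's -x) is 0, the others count 1 to 7 clockwise round the face, so counter-clockwise turning brings higher numbers to the index, a fixed white post on the robot's side of the dial.
- centre_b (a point): Centre of the right dial's face, the same. Both locks are worn: a dial's gate meets its tooth up to 0.38 rad (half a number) to either side of the marked number, a new amount each time and for each dial. The tooth falls in by itself when the dial is turned slowly (under 0.5 rad/s) across it.
- knob_a (a joint): Twist of the left knob against its dial (rad, + counter-clockwise). The knob drives the dial through a springy shaft of 2 N m per rad, so this shows the torque put on: 0.09 rad is 0.18 N m, the most the lock may bear.
- knob_b (a joint): Twist of the right knob against its dial, the same.
- grip_a (a point): Grip point of the left knob, on the dial's axis 114 mm above the bench. The knob is a plain aluminium bar 46 mm long along this point's x, 12 mm thick (its y), 33 mm tall (91 to 124 mm above the bench), turning with the dial. Its -x end, with a thin black line on top, points at the dial's 0 mark and faces the index when the dial reads 0.
- grip_b (a point): The same point of the right knob.
- bar_mid (a point): Middle of the top of the spring bar: bright steel, 262 mm long across the box, 14 wide, 8 thick, top 81 mm above the bench, lying over the lid's front edge. A 3 N spring pulls it to the dials (box -x); its two teeth rest on the dials' brass cams. It starts at box x = -35 mm; freed, it stands at -48 mm, clear of the lid.
- bar (a joint): Travel of the spring bar towards the dials (m): 0 to 0.001 locked, about 0.0065 once the left dial has caught (first jump), 0.013 once the right has caught too (second jump): then the lid is free.
- lid (a joint): Opening angle of the lid (rad): 0 shut, 1.6 at its stop. Steel plate 161 mm deep, 250 wide, 5 thick, 0.25 kg, hinged along its far edge; its stiff hinge holds it where it is left. It takes about 5 N up at the handle.
- lid_handle (a point): Middle of the lid's handle: round steel rod, 10 mm in diameter, 110 mm long across the box (along y), 35 mm clear of the lid on a post at each end; 111 mm above the bench when shut. It lies 115 mm in front of and 45 mm above the hinge line and swings about it; lightly gripped, it turns between the fingers.
- lid_hinge (a point): Middle of the lid's hinge line (along the box's y), 66 mm above the bench.
- tape_roll: Bystander: roll of paper tape, 70 mm across, 24 mm high, right of the box.
- paint_jar: Bystander: small paint jar, 52 mm across, 65 mm high, left of the box.
- medium_bottle: Bystander: amber bottle, 44 mm across, 110 mm high, left of the box farther back.
- mixing_bowl: Bystander: white mixing bowl, 84 mm across, 35 mm high, right of the box farther back.
- eraser: Bystander: eraser, 45 x 22 x 13 mm, left of the box.

How it is judged (in metres and radians):
On the way, in this order (a step that is already met when the one before it is completed fails the run):
1. the left dial is caught at its number and the bar has made its first jump (value of joint bar above 0.0045 m and value of joint dial_a between 1.9 and 2.81 rad), for 0.2 s.
2. the right dial is caught at its number and the bar has sprung clear of the lid (value of joint bar above 0.0105 m and value of joint dial_b between 1.11 and 2.03 rad), for 0.2 s.
3. the lid is raised past 60 degrees (value of joint lid above 1.04 rad), for 0.2 s.
At the end, for the whole second after the job is handed in: The lid stands still between 60 and 90 degrees open (1.04 to 1.57 rad), released; the bar is drawn back at least 10.5 mm, the left dial still at 3 and the right dial at 2 (caught within 0.45 rad of the mark), and every bystander is within 30 mm of where it stood (all of step 2 and value of joint lid between 1.04 and 1.57 rad and velocity of joint lid between -0.05 and 0.05 rad/s and value of joint dial_a between 1.9 and 2.81 rad and distance of each of tape_roll, paint_jar, medium_bottle, mixing_bowl, eraser from where it was at the start of the episode below 0.03 m); the robot touches nothing.
It fails at once if more than 0.18 N m put on the left knob (0.09 rad of twist) (value of joint knob_a above 0.09 rad or value of joint knob_a below -0.09 rad).
It fails at once if more than 0.18 N m put on the right knob (0.09 rad of twist) (value of joint knob_b above 0.09 rad or value of joint knob_b below -0.09 rad).
It fails at once if a bystander pushed more than 30 mm (distance of any of tape_roll, paint_jar, medium_bottle, mixing_bowl, eraser from where it was at the start of the episode above 0.03 m).
It fails at once if a standing bystander knocked over (angle between any of paint_jar, medium_bottle, mixing_bowl's own z axis and vertical above 0.6 rad).
It also fails if it takes over 72 s, if anything falls off the work surface, if the arm or the gripper's body presses on something with over 40 N, if the wrist force passes 120 N, or if a joint passes its speed limit or range.

## Working session

There is one attempt and no reset: what is moved stays moved. The work goes in short steps, Python scripts to look and compute and a shell command to move; the robot and the scene stay as the last step left them, time stands still between calls to the robot, and variables do not carry over. Pictures are saved under pics/ and viewed, at most 10 in all, crops included, and the job is handed in when it is done.

```bash
mkdir -p pics
cat > h.py <<'E'
import numpy as np, cv2
from rig import bot,cams,models
def ray(cam,px,z,st=None):
    c=cams.calibration(cam); K=np.array(c["mtx"]);d=np.array(c["dist_coeffs"])
    u=cv2.undistortPoints(np.array([[px]],float),K,d)[0,0]; v=np.array([u[0],u[1],1.])
    if cam=="wrist":
        T=np.array(c["tool_from_camera"]); R=np.array(st["tcp_rot"]); p=np.array(st["position"])
        o=R@T[:3,3]+p; w=R@T[:3,:3]@v
    else:
        R=np.array(c["R"]);t=np.array(c["t"]); o=-R.T@t; w=R.T@v
    return o+w*(z-o[2])/w[2]
E
cat > a.py <<'E'
from h import *
for cam in ("top","side"):
    st=bot.read_state()
    im,d=cams.capture(cam); cv2.imwrite(f"pics/{cam}0.png",im)
    for q,z in (("centre_a",.09),("grip_a",.114),("bar_mid",.081),("lid_handle",.111),("lid_hinge",.066),("cashbox",0),("paint_jar",0),("medium_bottle",0),("mixing_bowl",0),("tape_roll",0),("eraser",0)):
        for r in models.tip_of(q,cam)[:3]:
            print(cam,q,round(r["conf"],2),np.round(r["position"]),ray(cam,r["position"],z).round(3))
print(bot.read_state())
E
python3 a.py
```

```text
top centre_a 0.8 [370. 293.] [ 0.519 -0.009  0.09 ]
top centre_a 0.61 [446. 283.] [ 0.534 -0.138  0.09 ]
top grip_a 0.91 [371. 293.] [ 0.518 -0.01   0.114]
top grip_a 0.62 [450. 284.] [ 0.53  -0.139  0.114]
top grip_a 0.28 [235. 272.] [0.556 0.214 0.114]
top bar_mid 0.58 [404. 258.] [ 0.579 -0.071  0.081]
top lid_handle 0.87 [400. 228.] [ 0.625 -0.061  0.111]
top lid_hinge 0.68 [388. 171.] [ 0.736 -0.05   0.066]
top cashbox 0.75 [390. 248.] [ 0.606 -0.057  0.   ]
top paint_jar 0.59 [295. 303.] [0.507 0.12  0.   ]
top medium_bottle 0.57 [280. 211.] [0.679 0.146 0.   ]
top mixing_bowl 0.71 [505. 177.] [ 0.736 -0.279  0.   ]
top mixing_bowl 0.31 [233. 273.] [0.565 0.233 0.   ]
top mixing_bowl 0.23 [292. 302.] [0.509 0.125 0.   ]
top tape_roll 0.82 [501. 267.] [ 0.567 -0.261  0.   ]
top eraser 0.79 [234. 270.] [0.569 0.232 0.   ]
side centre_a 0.9 [278. 286.] [ 0.518 -0.009  0.09 ]
side centre_a 0.61 [314. 343.] [ 0.535 -0.139  0.09 ]
side grip_a 0.79 [280. 273.] [ 0.523 -0.006  0.114]
side grip_a 0.58 [312. 331.] [ 0.532 -0.138  0.114]
side grip_a 0.57 [358. 284.] [ 0.627 -0.068  0.114]
[... 634 characters left out ...]
.87601099e-04,
        6.76891159e+01, -1.02263522e+01]), 'qvel': array([-0.0076711 ,  0.02956534,  0.03930016,  0.04904078, -0.03992193,
        0.00924614]), 'tau': array([-9.56048716e-04, -4.40028155e+01, -1.76978391e+01,  6.33464847e-02,
        5.06632682e-02, -1.16928717e-05]), 'position': array([0.2118201 , 0.58798958, 0.24754437]), 'tcp_rot': array([[-9.40792311e-01,  3.38983521e-01,  4.50692425e-07],
       [ 3.38983521e-01,  9.40792311e-01, -1.17219724e-05],
       [-4.39756345e-06, -1.08751642e-05, -1.00000000e+00]]), 'force': array([ 0.47892845,  0.17809246, -0.09252098]), 'moment': array([-0.05022778, -0.00075135,  0.00141376]), 'grasp_force': 0.0, 'opening': 1.0025812816827515}
```

Run:
```python
import cv2,numpy as np
a=cv2.imread("pics/top0.png")[140:340,210:530];b=cv2.imread("pics/side0.png")[220:370,230:430]
cv2.imwrite("pics/v1.png",cv2.resize(a,(800,500),interpolation=cv2.INTER_CUBIC))
```

```text
(no output)
```

View pics/v1.png

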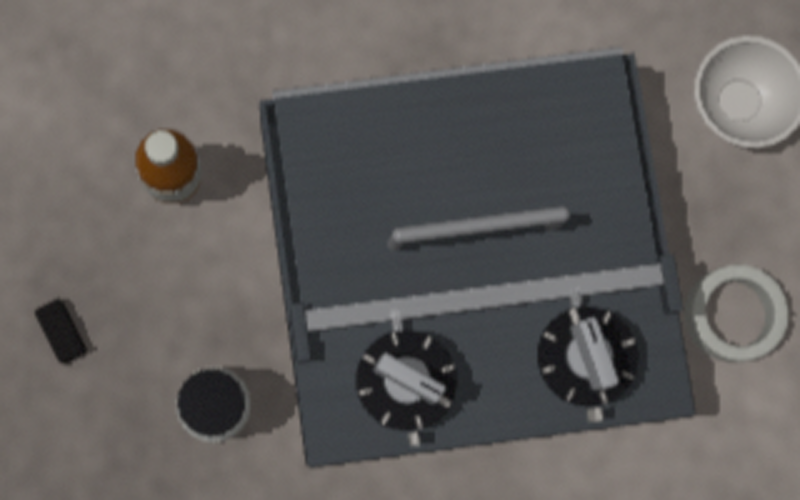

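The top picture shows the left dial (crop 407,380) with its zero end lower right, reading about 1.0 rad. The right dial (crop 592,353) has its zero end at the top, about 3.3 rad. I'm moving over the left dial with the tool near the knob's yaw.

```bash
python3 -m handwheel '[[0.14,-0.28,0.03,0,0,-0.4],[0.14,-0.28,0.03,0,0,-0.4],[0.14,-0.28,0.03,0,0,-0.4],[0.14,-0.28,0.03,0,0,-0.4],[0.14,-0.28,0.03,0,0,-0.4],[0.14,-0.28,0.03,0,0,-0.4],[0.14,-0.28,0.03,0,0,-0.4],[0.14,-0.28,0.03,0,0,-0.4]]' 1
python3 -m handwheel '[[0.14,-0.28,0,0,0,-0.4],[0.14,-0.28,0,0,0,-0.4],[0.14,-0.28,0,0,0,-0.4],[0.14,-0.28,0,0,0,-0.4],[0.14,-0.28,0,0,0,-0.4],[0.14,-0.28,0,0,0,-0.4],[0.14,-0.28,0,0,0,-0.4],[0.14,-0.28,0,0,0,-0.4]]'
python3 -m handwheel '[[0.01,-0.04,0,0,0,-0.05],[0.01,-0.04,0,0,0,-0.05],[0.01,-0.04,0,0,0,-0.05],[0.01,-0.04,0,0,0,-0.05],[0.01,-0.04,0,0,0,-0.05],[0.01,-0.04,0,0,0,-0.05],[0.01,-0.04,0,0,0,-0.05],[0.01,-0.04,0,0,0,-0.05]]'
cat > w.py <<'E'
from h import *
import sys
st=bot.read_state(); im,d=cams.capture("wrist"); cv2.imwrite(f"pics/{sys.argv[1]}.png",im)
R=np.array(st["tcp_rot"]); print(st["time_s"],st["position"].round(4),"yaw",np.degrees(np.arctan2(R[1,0],R[0,0])).round(2),"M",st["moment"].round(3),"F",st["force"].round(2),"j6",st["joint_positions"][5].round(1))
for q,z in (("centre_a",.09),("grip_a",.114),("bar_mid",.081),("lid_handle",.111)):
    for r in models.tip_of(q,"wrist")[:2]:
        print(q,round(r["conf"],2),np.round(r["position"]),ray("wrist",r["position"],z,st).round(4))
E
python3 w.py w1; python3 -c "
from h import *
print(cams.calibration('wrist'))"
```

```text
time_s: 1.87
position: [0.3532, 0.3049, 0.2782]
tcp_rot: [[-0.409, 0.913, 0.001], [0.913, 0.409, -0.001], [-0.001, 0.001, -1.0]]
force: [0.8, 0.1, 0.5]
opening: 1.003
grasp_force: 0.0
time_s: 2.53
position: [0.4944, 0.0238, 0.278]
tcp_rot: [[0.371, 0.929, 0.003], [0.929, -0.371, -0.002], [-0.001, 0.004, -1.0]]
force: [-0.1, -0.5, 0.4]
opening: 1.002
grasp_force: 0.0
time_s: 3.2
position: [0.5015, -0.011, 0.2776]
tcp_rot: [[0.456, 0.89, -0.0], [0.89, -0.456, 0.0], [0.0, -0.0, -1.0]]
force: [-0.1, 0.1, -0.8]
opening: 1.004
grasp_force: 0.0
3.2 [ 0.5015 -0.011   0.2776] yaw 62.89 M [-0.126  0.101  0.006] F [-0.12  0.1  -0.84] j6 13.1
centre_a 0.88 [342. 206.] [ 0.5216 -0.0115  0.09  ]
centre_a 0.78 [413. 317.] [ 0.5333 -0.1363  0.09  ]
grip_a 0.79 [348. 216.] [ 0.5228 -0.0154  0.114 ]
grip_a 0.76 [425. 329.] [ 0.5382 -0.1375  0.114 ]
bar_mid 0.71 [426. 234.] [ 0.5757 -0.0707  0.081 ]
lid_handle 0.72 [485. 210.] [ 0.6224 -0.0617  0.111 ]
{'mtx': array([[390.72853727,   0.        , 320.19608073],
       [  0.        , 390.72853727, 236.83146427],
       [  0.        ,   0.        ,   1.        ]]), 'dist_coeffs': array([-0.01800976,  0.        ,  0.        ,  0.        ,  0.        ]), 'tool_from_camera': array([[ 2.03405254e-04, -9.54939043e-01, -2.96801926e-01,
         8.15879639e-02],
       [ 9.99999978e-01,  2.06672278e-04,  2.03698884e-05,
        -8.27602217e-04],
       [ 4.18887285e-05, -2.96801924e-01,  9.54939064e-01,
        -1.36403157e-01],
       [ 0.00000000e+00,  0.00000000e+00,  0.00000000e+00,
         1.00000000e+00]])}
```

View pics/w1.png

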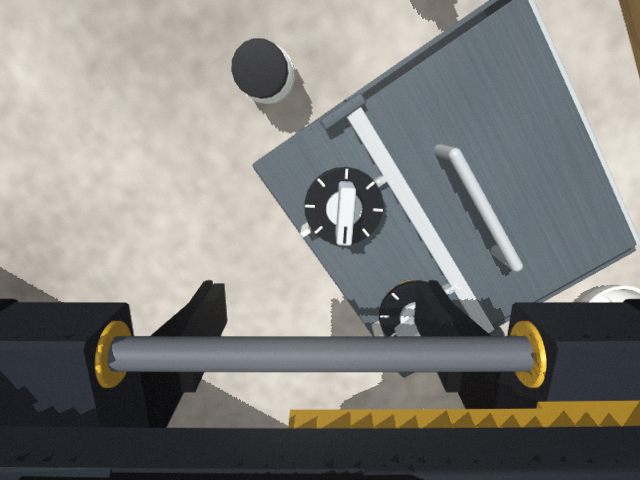

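The wrist picture shows the left dial at (343,207), its knob nearly along the tool x-axis, and its black-lined end at (344,240). I'm centring above it for a closer check.

```bash
python3 -m handwheel '[[0.0185,0,-0.03,0,0,-0.025],[0.0185,0,-0.03,0,0,-0.025],[0.0185,0,-0.03,0,0,-0.025],[0.0185,0,-0.03,0,0,-0.025],[0.0185,0,-0.03,0,0,-0.025],[0.0185,0,-0.03,0,0,-0.025],[0.0185,0,-0.03,0,0,-0.025],[0.0185,0,-0.03,0,0,-0.025]]' >/dev/null
python3 w.py w2
python3 - <<'E'
from h import *
im=cv2.imread("pics/w2.png"); cv2.imwrite("pics/w2c.png",cv2.resize(im[130:330,200:440],(720,600)))
E
```

```text
4.1167 [ 0.5203 -0.012   0.2484] yaw 59.93 M [-0.111  0.083  0.029] F [-0.64  0.44 -0.67] j6 16.4
centre_a 0.89 [410. 338.] [ 0.5359 -0.1381  0.09  ]
centre_a 0.57 [321. 221.] [ 0.5217 -0.0093  0.09  ]
grip_a 0.97 [323. 234.] [ 0.5212 -0.0133  0.114 ]
grip_a 0.48 [480. 224.] [ 0.6234 -0.0634  0.114 ]
bar_mid 0.9 [414. 248.] [ 0.5758 -0.0698  0.081 ]
bar_mid 0.33 [327. 236.] [ 0.5181 -0.0251  0.081 ]
lid_handle 0.68 [479. 223.] [ 0.6234 -0.0632  0.111 ]
```

View pics/w2c.png

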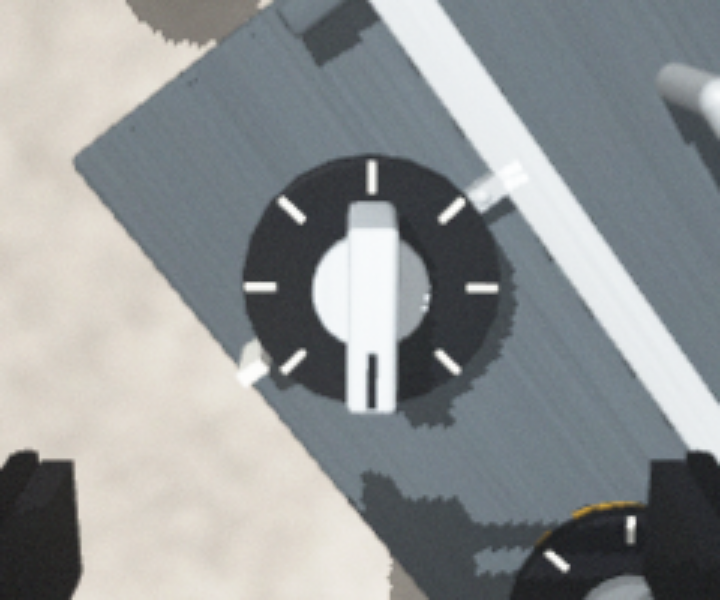

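Run:
```python
from h import *
st=bot.read_state()
print(ray("wrist",[323.7,223.2],.09,st),ray("wrist",[323.7,236.7],.124,st))
```

```text
[ 0.52259729 -0.01188986  0.09      ] [ 0.52210622 -0.01214761  0.124     ]
```

The close view shows the knob aligned with the tool and reading just above 1 (about 0.93 rad). The disc and knob-top centres agree at (0.5223, -0.012). I'm descending and gripping.

```bash
cat > s.py <<'E'
from h import *
st=bot.read_state();R=st["tcp_rot"]
print(round(st["time_s"],2),st["position"].round(4),"yaw",np.degrees(np.arctan2(R[1,0],R[0,0])).round(2),"M",st["moment"].round(3),"F",st["force"].round(2),"j6",st["joint_positions"][5].round(1),"op",round(st["opening"],3),"g",round(st["grasp_force"],1))
E
python3 -m handwheel '[[0.002,0,-0.03,0,0,0],[0.002,0,-0.06,0,0,0],[0.002,0,-0.09,0,0,0],[0.002,0,-0.11,0,0,0],[0.002,0,-0.12,0,0,0],[0.002,0,-0.124,0,0,0],[0.002,0,-0.124,0,0,0],[0.002,0,-0.124,0,0,0]]' >/dev/null
python3 s.py
python3 -m handwheel '[[0,0,0,0,0,0],[0,0,0,0,0,0],[0,0,0,0,0,0],[0,0,0,0,0,0],[0,0,0,0,0,0],[0,0,0,0,0,0],[0,0,0,0,0,0],[0,0,0,0,0,0]]' -1 >/dev/null
python3 s.py
python3 -m handwheel '[[0,0,0,0,0,0.01],[0,0,0,0,0,0.02],[0,0,0,0,0,0.03],[0,0,0,0,0,0.04],[0,0,0,0,0,0.05],[0,0,0,0,0,0.06],[0,0,0,0,0,0.06],[0,0,0,0,0,0.06]]' >/dev/null
python3 s.py
```

```text
5.03 [ 0.5231 -0.0122  0.1244] yaw 59.92 M [-0.07   0.116 -0.055] F [ 0.68 -0.03  0.38] j6 16.5 op 1.001 g 0.0
5.7 [ 0.5223 -0.012   0.1236] yaw 59.92 M [-0.067  0.08   0.021] F [-0.07  0.41  0.79] j6 16.5 op 0.482 g 0.0
6.37 [ 0.523  -0.0122  0.1236] yaw 66.79 M [-0.189 -0.308 -0.093] F [ 2.16 -0.74 -1.84] j6 9.6 op 0.137 g 30.0
```

```bash
python3 -m handwheel '[[0,0,0,0,0,0.02],[0,0,0,0,0,0.05],[0,0,0,0,0,0.08],[0,0,0,0,0,0.11],[0,0,0,0,0,0.14],[0,0,0,0,0,0.17],[0,0,0,0,0,0.2],[0,0,0,0,0,0.23]]' >/dev/null
python3 s.py
python3 -m handwheel '[[0,0,0,0,0,0.03],[0,0,0,0,0,0.06],[0,0,0,0,0,0.09],[0,0,0,0,0,0.12],[0,0,0,0,0,0.14],[0,0,0,0,0,0.16],[0,0,0,0,0,0.17],[0,0,0,0,0,0.17]]' >/dev/null
python3 s.py
cat > c.py <<'E'
# average moment/force over a few frames; find front edge of bar; grip check
from h import *
import sys
M=[];F=[]
for i in range(3):
    cams.capture("side"); st=bot.read_state(); M.append(st["moment"]);F.append(st["force"])
R=st["tcp_rot"]; m=np.mean(M,0)
print(round(st["time_s"],2),st["position"].round(4),"yaw",np.degrees(np.arctan2(R[1,0],R[0,0])).round(2),"M",m.round(3),"sd",np.std(M,0)[2].round(3),"F",np.mean(F,0).round(2),"op",round(st["opening"],3))
if len(sys.argv)>1:
    r=models.tip_of("bar_mid","side")
    for q in r[:1]: print("bar",round(q["conf"],2),q["position"],ray("side",q["position"],.081).round(4))
E
python3 c.py b
```

```text
7.03 [ 0.5224 -0.0121  0.1236] yaw 93.31 M [-0.17  -0.179 -0.077] F [ 1.76 -1.55 -0.09] j6 -16.9 op 0.137 g 30.0
7.7 [ 0.5219 -0.0121  0.1236] yaw 112.64 M [-0.411  0.044 -0.027] F [ 0.02 -1.69  0.79] j6 -36.2 op 0.138 g 30.0
7.85 [ 0.5219 -0.0121  0.1236] yaw 112.61 M [-0.386  0.079 -0.063] sd 0.034 F [-0.13 -2.45  0.58] op 0.138
bar 0.67 [326.8, 308.0] [ 0.5767 -0.0696  0.081 ]
```

```bash
cat > d.py <<'E'
# exit 1 if bar patch changed vs reference or if moment is high
from h import *
import sys
cam="side"; c=cams.calibration(cam)
def px(X): return cv2.projectPoints(np.array([X],float),cv2.Rodrigues(np.array(c["R"]))[0],np.array(c["t"]),np.array(c["mtx"]),np.array(c["dist_coeffs"]))[0][0,0]
st=bot.read_state(); M=[st["moment"][2]]
im,_=cams.capture(cam); st=bot.read_state(); M.append(st["moment"][2])
g=cv2.GaussianBlur(cv2.cvtColor(im,cv2.COLOR_BGR2GRAY),(3,3),0).astype(float)
y=np.radians(6.8); p=[px((.577+s*np.sin(y),-.0695-s*np.cos(y),.081)) for s in (.07,.12)]
m=np.zeros(g.shape,np.uint8); cv2.line(m,tuple(int(round(v)) for v in p[0]),tuple(int(round(v)) for v in p[1]),255,11)
if sys.argv[1]=="ref":
    np.save("ref.npy",g); im[m>0]=im[m>0]//2; cv2.imwrite("pics/ref.png",cv2.resize(im[250:400,240:440],(800,600)))
d=np.abs(g-np.load("ref.npy"))[m>0].mean(); R=st["tcp_rot"]
print(round(st["time_s"],2),"yaw",np.degrees(np.arctan2(R[1,0],R[0,0])).round(2),"Mz",np.round(M,3),"F",st["force"].round(1),"diff",d.round(2),"op",round(st["opening"],3))
sys.exit(int(d>6 or abs(np.mean(M))>.15))
E
python3 d.py ref; python3 d.py x
```

```text
7.95 yaw 112.62 Mz [-0.106 -0.085] F [-1.1 -1.9  1.5] diff 0.0 op 0.131
8.0 yaw 112.63 Mz [-0.085 -0.109] F [-0.8 -1.4  0.3] diff 0.43 op 0.138
```

View pics/ref.png

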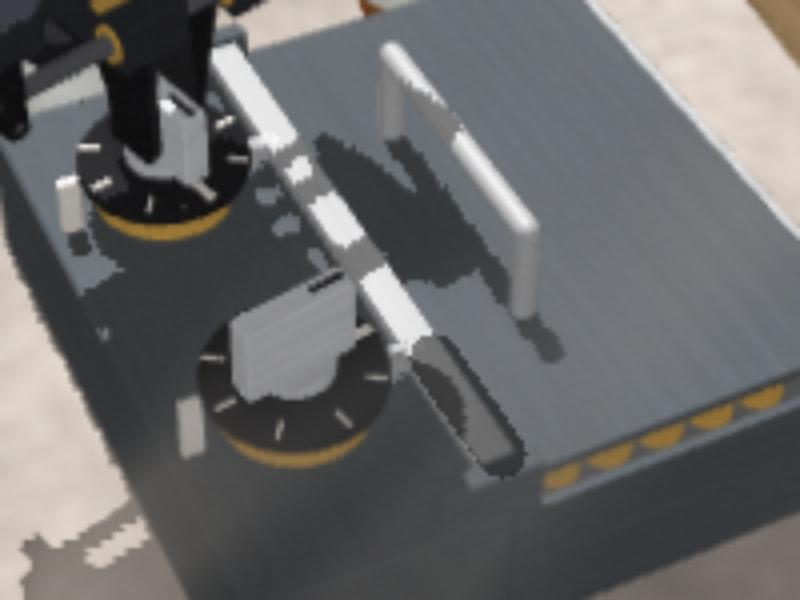

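The picture shows the mask lying on the right end of the bar, and the right knob's line end faces the bar. I'll now search slowly in 0.06 rad calls and stop on a bar change or high moment.

```bash
H="python3 -m handwheel"
$H '[[0,0,0,0,0,0.004],[0,0,0,0,0,0.008],[0,0,0,0,0,0.012],[0,0,0,0,0,0.016],[0,0,0,0,0,0.02],[0,0,0,0,0,0.024],[0,0,0,0,0,0.028],[0,0,0,0,0,0.03]]' >/dev/null; python3 d.py x &&
$H '[[0,0,0,0,0,0.004],[0,0,0,0,0,0.008],[0,0,0,0,0,0.012],[0,0,0,0,0,0.016],[0,0,0,0,0,0.02],[0,0,0,0,0,0.024],[0,0,0,0,0,0.028],[0,0,0,0,0,0.03]]' >/dev/null; [ $? = 0 ] && python3 d.py x &&
$H '[[0,0,0,0,0,0.004],[0,0,0,0,0,0.008],[0,0,0,0,0,0.012],[0,0,0,0,0,0.016],[0,0,0,0,0,0.02],[0,0,0,0,0,0.024],[0,0,0,0,0,0.028],[0,0,0,0,0,0.03]]' >/dev/null && python3 d.py x &&
$H '[[0,0,0,0,0,0.004],[0,0,0,0,0,0.008],[0,0,0,0,0,0.012],[0,0,0,0,0,0.016],[0,0,0,0,0,0.02],[0,0,0,0,0,0.024],[0,0,0,0,0,0.028],[0,0,0,0,0,0.03]]' >/dev/null && python3 d.py x &&
$H '[[0,0,0,0,0,0.004],[0,0,0,0,0,0.008],[0,0,0,0,0,0.012],[0,0,0,0,0,0.016],[0,0,0,0,0,0.02],[0,0,0,0,0,0.024],[0,0,0,0,0,0.028],[0,0,0,0,0,0.03]]' >/dev/null && python3 d.py x &&
$H '[[0,0,0,0,0,0.004],[0,0,0,0,0,0.008],[0,0,0,0,0,0.012],[0,0,0,0,0,0.016],[0,0,0,0,0,0.02],[0,0,0,0,0,0.024],[0,0,0,0,0,0.028],[0,0,0,0,0,0.03]]' >/dev/null && python3 d.py x
```

```text
8.72 yaw 116.11 Mz [-0.069 -0.075] F [-3.1 -4.   3. ] diff 0.72 op 0.132
9.43 yaw 119.55 Mz [-0.103 -0.057] F [-3.4 -4.5  3.2] diff 0.51 op 0.135
10.15 yaw 122.99 Mz [-0.08  -0.056] F [-3.  -4.5  3.7] diff 0.54 op 0.137
10.87 yaw 126.43 Mz [-0.111 -0.025] F [-4.  -4.1  4. ] diff 0.86 op 0.134
11.58 yaw 129.88 Mz [-0.084 -0.057] F [-3.9 -5.2  4.6] diff 0.94 op 0.138
12.3 yaw 133.32 Mz [-0.051 -0.039] F [-3.2 -5.   4. ] diff 1.08 op 0.138
```

```bash
H="python3 -m handwheel"
$H '[[0,0,0,0,0,0.004],[0,0,0,0,0,0.008],[0,0,0,0,0,0.012],[0,0,0,0,0,0.016],[0,0,0,0,0,0.02],[0,0,0,0,0,0.024],[0,0,0,0,0,0.028],[0,0,0,0,0,0.03]]' >/dev/null && python3 d.py x &&
$H '[[0,0,0,0,0,0.004],[0,0,0,0,0,0.008],[0,0,0,0,0,0.012],[0,0,0,0,0,0.016],[0,0,0,0,0,0.02],[0,0,0,0,0,0.024],[0,0,0,0,0,0.028],[0,0,0,0,0,0.03]]' >/dev/null && python3 d.py x &&
$H '[[0,0,0,0,0,0.004],[0,0,0,0,0,0.008],[0,0,0,0,0,0.012],[0,0,0,0,0,0.016],[0,0,0,0,0,0.02],[0,0,0,0,0,0.024],[0,0,0,0,0,0.028],[0,0,0,0,0,0.03]]' >/dev/null && python3 d.py x &&
$H '[[0,0,0,0,0,0.004],[0,0,0,0,0,0.008],[0,0,0,0,0,0.012],[0,0,0,0,0,0.016],[0,0,0,0,0,0.02],[0,0,0,0,0,0.024],[0,0,0,0,0,0.028],[0,0,0,0,0,0.03]]' >/dev/null && python3 d.py x &&
$H '[[0,0,0,0,0,0.004],[0,0,0,0,0,0.008],[0,0,0,0,0,0.012],[0,0,0,0,0,0.016],[0,0,0,0,0,0.02],[0,0,0,0,0,0.024],[0,0,0,0,0,0.028],[0,0,0,0,0,0.03]]' >/dev/null && python3 d.py x &&
$H '[[0,0,0,0,0,0.004],[0,0,0,0,0,0.008],[0,0,0,0,0,0.012],[0,0,0,0,0,0.016],[0,0,0,0,0,0.02],[0,0,0,0,0,0.024],[0,0,0,0,0,0.028],[0,0,0,0,0,0.03]]' >/dev/null && python3 d.py x
```

```text
13.02 yaw 136.76 Mz [-0.014 -0.084] F [-4.1 -4.8  3.2] diff 1.5 op 0.133
13.73 yaw 140.2 Mz [-0.135 -0.049] F [-4.6 -5.7  3.3] diff 1.83 op 0.138
14.45 yaw 143.64 Mz [-0.07  -0.059] F [-4.5 -5.8  4.3] diff 2.18 op 0.139
15.17 yaw 147.12 Mz [-0.03   0.041] F [-4.5 -5.2  4.1] diff 12.73 op 0.136
```

```bash
H="python3 -m handwheel"
$H '[[0,0,0,0,0,0],[0,0,0,0,0,0],[0,0,0,0,0,0],[0,0,0,0,0,0],[0,0,0,0,0,0],[0,0,0,0,0,0],[0,0,0,0,0,0],[0,0,0,0,0,0]]' 1 >/dev/null; python3 d.py x
$H '[[0,0,0.03,0,0,0],[0,0,0.07,0,0,0],[0,0,0.11,0,0,0],[0.007,-0.04,0.12,0,0,0.06],[0.014,-0.08,0.12,0,0,0.12],[0.014,-0.12,0.12,0,0,0.18],[0.014,-0.124,0.12,0,0,0.24],[0.014,-0.124,0.12,0,0,0.3]]' >/dev/null
$H '[[0,0,0,0,0,0.06],[0,0,0,0,0,0.11],[0,0,0,0,0,0.11],[0,0,0,0,0,0.11],[0,0,0,0,0,0.11],[0,0,0,0,0,0.11],[0,0,0,0,0,0.11],[0,0,0,0,0,0.11]]' >/dev/null
python3 c.py b; python3 w.py w3
python3 - <<'E'
from h import *
im=cv2.imread("pics/w3.png"); cv2.imwrite("pics/w3c.png",cv2.resize(im[130:330,200:440],(720,600)))
E
```

```text
15.88 yaw 147.01 Mz [-0.047  0.045] F [-0.4 -0.1  0.2] diff 34.39 op 0.702
17.37 [ 0.5363 -0.1359  0.2436] yaw -166.02 M [ 0.046  0.008 -0.018] sd 0.008 F [ 0.22 -0.43 -0.15] op 1.001
bar 0.85 [324.6, 305.1] [ 0.5755 -0.0625  0.081 ]
17.4167 [ 0.5363 -0.136   0.2435] yaw -166.02 M [ 0.071  0.063 -0.035] F [ 0.15 -0.24 -0.31] j6 -129.8
centre_a 0.97 [475. 243.] [ 0.519  -0.0149  0.09  ]
centre_a 0.96 [319. 227.] [ 0.5361 -0.1363  0.09  ]
grip_a 0.92 [320. 236.] [ 0.5353 -0.1362  0.114 ]
grip_a 0.72 [487. 256.] [ 0.5211 -0.0147  0.114 ]
bar_mid 0.64 [385. 285.] [ 0.574  -0.0705  0.081 ]
bar_mid 0.43 [157. 336.] [ 0.6685 -0.2496  0.081 ]
```

View pics/w3c.png

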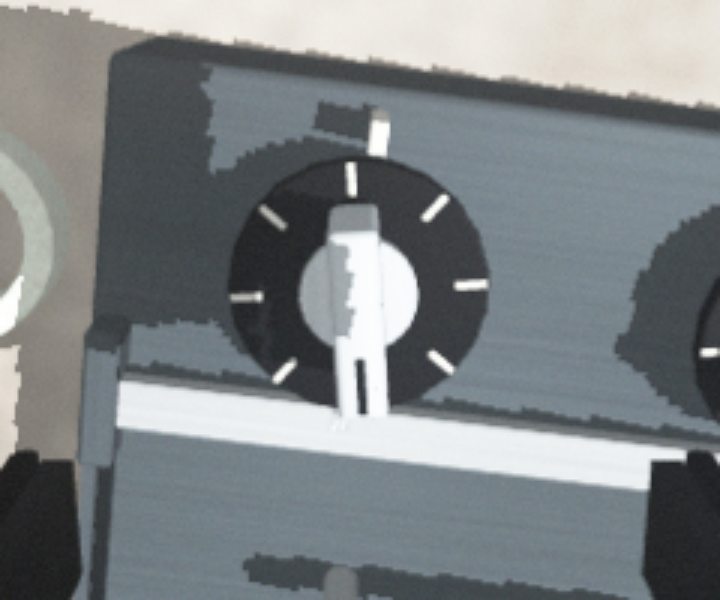

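The wrist picture shows the right dial centred at about (320,224), with its knob about 3° counter-clockwise of the tool and its line end towards the bar. I'm checking the bar's distance from the dial and the knob's centre.

Run:
```python
from h import *
st=bot.read_state()
c=ray("wrist",[320,224.3],.09,st);b=ray("wrist",[323.3,273.3],.081,st);k=ray("wrist",[319.9,237.8],.124,st)
print(c,k,b,np.dot((b-c)[:2],[np.cos(.119),np.sin(.119)]))
```

```text
[ 0.5335998  -0.13645778  0.09      ] [ 0.53385053 -0.13644211  0.124     ] [ 0.57600733 -0.12308953  0.081     ] 0.04369468146688551
```

```bash
H="python3 -m handwheel"
$H '[[-0.002,0,-0.03,0,0,0.025],[-0.002,0,-0.06,0,0,0.025],[-0.002,0,-0.09,0,0,0.025],[-0.002,0,-0.11,0,0,0.025],[-0.002,0,-0.117,0,0,0.025],[-0.002,0,-0.12,0,0,0.025],[-0.002,0,-0.12,0,0,0.025],[-0.002,0,-0.12,0,0,0.025]]' 0.2 >/dev/null
$H '[[0,0,0,0,0,0],[0,0,0,0,0,0],[0,0,0,0,0,0],[0,0,0,0,0,0],[0,0,0,0,0,0],[0,0,0,0,0,0],[0,0,0,0,0,0],[0,0,0,0,0,0]]' -1 >/dev/null
python3 s.py
$H '[[0,0,0,0,0,0],[0,0,0,0,0,-0.01],[0,0,0,0,0,-0.03],[0,0,0,0,0,-0.06],[0,0,0,0,0,-0.09],[0,0,0,0,0,-0.12],[0,0,0,0,0,-0.15],[0,0,0,0,0,-0.18]]' >/dev/null
python3 s.py
$H '[[0,0,0,0,0,-0.03],[0,0,0,0,0,-0.06],[0,0,0,0,0,-0.09],[0,0,0,0,0,-0.12],[0,0,0,0,0,-0.15],[0,0,0,0,0,-0.18],[0,0,0,0,0,-0.21],[0,0,0,0,0,-0.24]]' >/dev/null
$H '[[0,0,0,0,0,-0.03],[0,0,0,0,0,-0.06],[0,0,0,0,0,-0.09],[0,0,0,0,0,-0.12],[0,0,0,0,0,-0.15],[0,0,0,0,0,-0.18],[0,0,0,0,0,-0.2],[0,0,0,0,0,-0.21]]' >/dev/null
python3 c.py
```

```text
19.0 [ 0.5347 -0.1372  0.1237] yaw -163.09 M [-0.618  0.129  0.045] F [-0.61 -3.74 -0.37] j6 -132.8 op 0.136 g 30.0
19.67 [ 0.5346 -0.1365  0.1237] yaw 176.02 M [-0.591 -0.003  0.052] F [ 0.01 -3.55  0.  ] j6 -111.9 op 0.133 g 30.0
21.15 [ 0.5353 -0.1354  0.1237] yaw 124.64 M [ 0.339 -0.72   0.036] sd 0.01 F [ 3.73  2.25 -1.28] op 0.137
```

```bash
python3 d.py ref
```

```text
21.2 yaw 124.65 Mz [0.048 0.068] F [ 6.   3.5 -0.4] diff 0.0 op 0.134
```

View pics/ref.png

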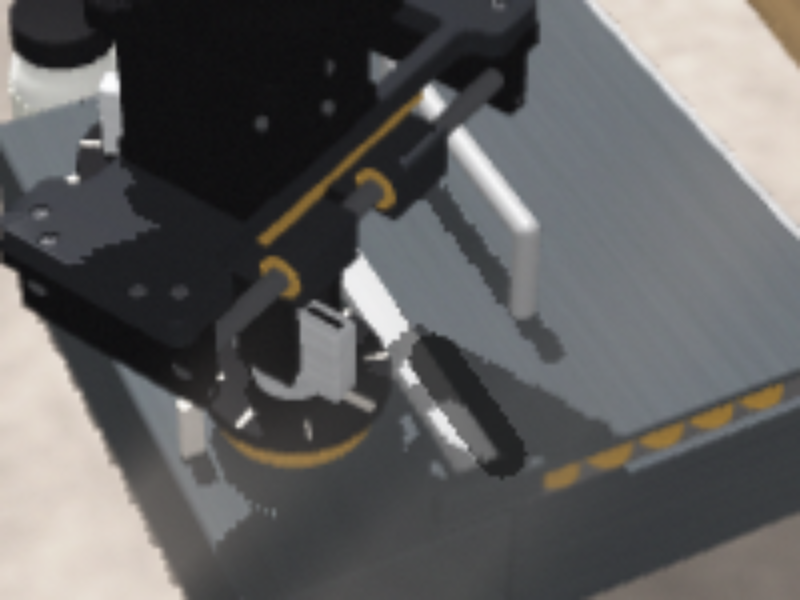

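The bar's right end is still visible, but the gripper's shadow shifts across it. I'm switching to depth change in a patch around the bar's end, compared with the previous step.

```bash
H="python3 -m handwheel"
sed -e 's/im,_=cams/im,D=cams/' -e 's/\.577+s/.571+s/' -e 's/,255,11)/,255,21)/' -e '/^if sys/,$d' d.py > e.py
cat >> e.py <<'E'
if sys.argv[1]=="ref": np.save("dref.npy",D)
P=np.load("dref.npy"); k=(m>0)&(D>0)&(P>0); f=(np.abs(D-P)[k]>.004).mean(); R=st["tcp_rot"]; np.save("dref.npy",D)
print(round(st["time_s"],2),"yaw",np.degrees(np.arctan2(R[1,0],R[0,0])).round(2),"Mz",np.round(M,3),"F",st["force"].round(1),"frac",f.round(3),k.sum())
sys.exit(int(f>.08 or abs(np.mean(M))>.15))
E
python3 e.py ref && python3 e.py x &&
$H '[[0,0,0,0,0,-0.004],[0,0,0,0,0,-0.008],[0,0,0,0,0,-0.012],[0,0,0,0,0,-0.016],[0,0,0,0,0,-0.02],[0,0,0,0,0,-0.024],[0,0,0,0,0,-0.028],[0,0,0,0,0,-0.03]]' >/dev/null && python3 e.py x &&
$H '[[0,0,0,0,0,-0.004],[0,0,0,0,0,-0.008],[0,0,0,0,0,-0.012],[0,0,0,0,0,-0.016],[0,0,0,0,0,-0.02],[0,0,0,0,0,-0.024],[0,0,0,0,0,-0.028],[0,0,0,0,0,-0.03]]' >/dev/null && python3 e.py x &&
$H '[[0,0,0,0,0,-0.004],[0,0,0,0,0,-0.008],[0,0,0,0,0,-0.012],[0,0,0,0,0,-0.016],[0,0,0,0,0,-0.02],[0,0,0,0,0,-0.024],[0,0,0,0,0,-0.028],[0,0,0,0,0,-0.03]]' >/dev/null && python3 e.py x &&
$H '[[0,0,0,0,0,-0.004],[0,0,0,0,0,-0.008],[0,0,0,0,0,-0.012],[0,0,0,0,0,-0.016],[0,0,0,0,0,-0.02],[0,0,0,0,0,-0.024],[0,0,0,0,0,-0.028],[0,0,0,0,0,-0.03]]' >/dev/null && python3 e.py x
```

```text
21.25 yaw 124.65 Mz [0.068 0.099] F [ 4.3  3.3 -0.7] frac 0.0 1030
21.3 yaw 124.64 Mz [0.099 0.058] F [3.9 2.7 0.1] frac 0.041 1024
22.02 yaw 121.18 Mz [0.028 0.063] F [5.  3.3 0.2] frac 0.056 1026
22.73 yaw 117.74 Mz [0.059 0.073] F [ 4.4  3.9 -0.7] frac 0.044 1029
23.45 yaw 114.3 Mz [0.08  0.075] F [ 5.4  3.2 -0.9] frac 0.044 1030
24.17 yaw 110.84 Mz [ 0.039 -0.034] F [ 6.1  4.6 -1. ] frac 0.085 1029
```

```bash
cat > bar.py <<'E'
from h import *
def cloud(cam):
    im,D=cams.capture(cam); c=cams.calibration(cam); v,u=np.nonzero(D>0)
    n=cv2.undistortPoints(np.stack([u,v],1).astype(float)[:,None],np.array(c["mtx"]),np.array(c["dist_coeffs"]))[:,0]
    z=D[v,u]; X=np.c_[n*z[:,None],z]; return (X-np.array(c["t"]))@np.array(c["R"]), u,v
if __name__=="__main__":
  for cam in ("side","top"):
    X,u,v=cloud(cam); y=.115; d=(X[:,:2]-[.5345,-.1364]); bx=d@[np.cos(y),np.sin(y)]; by=-62e-3+d@[-np.sin(y),np.cos(y)]
    for lo,hi in ((-.125,-.1),(-.1,-.075),(.08,.12)):
        k=(by>lo)&(by<hi)&(bx>.02)&(bx<.065)&(X[:,2]>.076)&(X[:,2]<.088)
        print(cam,lo,k.sum(),"bar x from dials",np.median(bx[k]).round(4) if k.any() else None)
E
python3 bar.py; python3 e.py x
```

```text
side -0.125 155 bar x from dials 0.0408
side -0.1 161 bar x from dials 0.0411
side 0.08 0 bar x from dials None
top -0.125 0 bar x from dials None
top -0.1 0 bar x from dials None
top 0.08 202 bar x from dials 0.0442
24.32 yaw 110.86 Mz [0.017 0.011] F [ 5.5  3.8 -0.9] frac 0.03 1026
```

Run:
```python
from h import *
im,_=cams.capture("side")
a=cv2.resize(im[290:370,300:390],(540,480),interpolation=cv2.INTER_CUBIC)
r=cv2.imread("pics/ref.png"); r=cv2.resize(r[160:480,240:600],(260,231))
o=np.zeros((480,800,3),np.uint8); o[:,:540]=a; o[:231,540:]=r; cv2.imwrite("pics/v7.png",o)
```

```text
(no output)
```

View pics/v7.png

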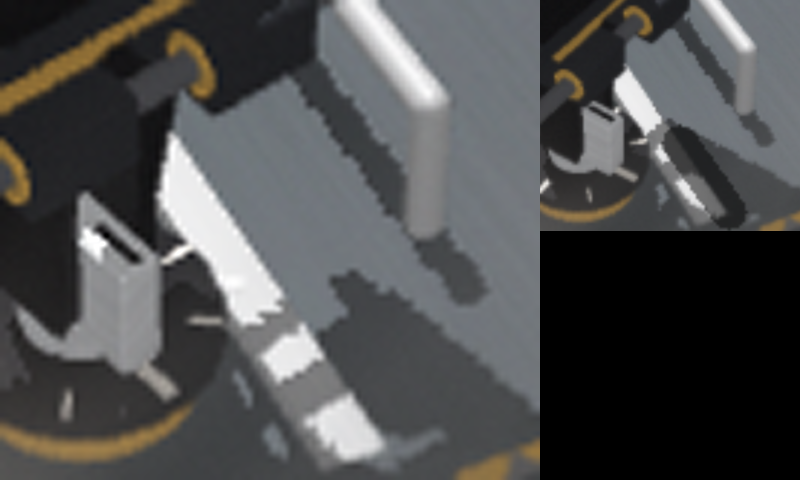

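```bash
python3 - <<'E'
from h import *
y=.115
for p in ([347.2,340],[330,313.75],[342.5,333.8]):
    X=ray("side",p,.081); print(p,X,((X[:2]-[.5345,-.1364])@[np.cos(y),np.sin(y)]-.007).round(4))
E
python3 e.py x;python3 e.py x
```

```text
[347.2, 340] [ 0.58327451 -0.14076673  0.081     ] 0.041
[330, 313.75] [ 0.57726598 -0.08279394  0.081     ] 0.0416
[342.5, 333.8] [ 0.58104458 -0.12727726  0.081     ] 0.0403
24.42 yaw 110.87 Mz [0.018 0.006] F [ 5.3  4.1 -0.8] frac 0.025 1028
24.47 yaw 110.86 Mz [ 0.006 -0.025] F [ 6.1  4.  -0.4] frac 0.025 1031
```

Run:
```python
from h import *
im,_=cams.capture("side"); r=cv2.resize(cv2.imread("pics/ref.png"),(200,150),interpolation=cv2.INTER_AREA); s=cv2.imread("pics/side0.png")
for row in (322,326,330):
    for n,q,c0 in (("start",s[row],325),("pre",r[row-250],85),("now",im[row],325)): print(row,n,q[c0:c0+30].mean(1).astype(int))
```

```text
322 start [176 153 128 119  97 113 201 212 214 215 215 210 211 210 209 197 118  99
 100 101  99 100  98  98 100 100  99 101  98  99]
322 pre [ 97 171 228 237 237 238 237 236 236 235 229 189 131 119 118 117 119 119
 119 118 118 118 118 117 118 119 119 118 117 117]
322 now [ 49 189 237 237 238 237 236 236 235 234 231 119 119 118 118 117 118 120
 119 120 118 118 117 118 118 119 119 119 118 119]
326 start [126 125 122 115  52  53  77  99 123 212 212 214 214 213 210 209 208 208
 204 101 101 100 101 102 100  99  99 101 101 101]
326 pre [ 53  85 119 144 208 234 238 238 238 236 235 235 233 215 142 120 119 118
 118 119 119 119 119 119 118 118 117 118 119 119]
326 now [ 30  91 123 187 240 238 238 238 237 235 236 235 231 196 120 120 118 118
 119 119 119 120 120 120 117 117 118 120 119 119]
330 start [125 125 125 116  44  48  81  54  59  88 106 158 217 212 213 211 210 209
 207 205 201 168 102 102 103 102 101 101 102 101]
330 pre [110 143 134  91  57  66 123 211 235 237 237 236 235 234 233 230 205 129
 117 113 115 118 119 119 120 119 119 119 119 118]
330 now [ 28  50  50  50  50  80 211 236 237 238 237 236 235 234 233 227 149 120
 120 119 119 120 120 120 122 120 120 120 118 118]
```

The bar edge hasn't moved since the first jump (under 0.5 px, against 5 px per jump), so that was a false stop. I'll continue with the bar's back-edge column as the detector.

```bash
H="python3 -m handwheel"
cat > f.py <<'E'
from h import *
import sys
st=bot.read_state(); M=[st["moment"][2]]
im,_=cams.capture("side"); st=bot.read_state(); M.append(st["moment"][2]); R=st["tcp_rot"]
def edge(row):
    q=im[row,315:360].mean(1); k=np.nonzero(q>160)[0]; return 315+k.max() if len(k) else 0
E=[edge(r) for r in (322,326,330)]
print(round(st["time_s"],2),"yaw",np.degrees(np.arctan2(R[1,0],R[0,0])).round(2),"Mz",np.round(M,3),"F",st["force"].round(1),E)
sys.exit(int(np.median(np.array(E)-[335,338,340])<-2 or abs(np.mean(M))>.13))
E
python3 f.py &&
$H '[[0,0,0,0,0,-0.004],[0,0,0,0,0,-0.008],[0,0,0,0,0,-0.012],[0,0,0,0,0,-0.016],[0,0,0,0,0,-0.02],[0,0,0,0,0,-0.024],[0,0,0,0,0,-0.028],[0,0,0,0,0,-0.03]]' >/dev/null && python3 f.py &&
$H '[[0,0,0,0,0,-0.004],[0,0,0,0,0,-0.008],[0,0,0,0,0,-0.012],[0,0,0,0,0,-0.016],[0,0,0,0,0,-0.02],[0,0,0,0,0,-0.024],[0,0,0,0,0,-0.028],[0,0,0,0,0,-0.03]]' >/dev/null && python3 f.py
```

```text
24.57 yaw 110.86 Mz [ 0.035 -0.025] F [ 5.2  3.5 -0.4] [np.int64(335), np.int64(338), np.int64(340)]
25.28 yaw 107.4 Mz [-0.013 -0.029] F [ 5.6  4.8 -1. ] [np.int64(331), np.int64(333), np.int64(336)]
```

The bar edge jumped 4–5 px, so the right dial is caught and the torque is near zero. I'm releasing, rising and moving above the lid handle.

```bash
H="python3 -m handwheel"
$H '[[0,0,0,0,0,0],[0,0,0,0,0,0],[0,0,0,0,0,0],[0,0,0,0,0,0],[0,0,0,0,0,0],[0,0,0,0,0,0],[0,0,0,0,0,0],[0,0,0,0,0,0]]' 1 >/dev/null
$H '[[0,0,0.04,0,0,0],[0,0,0.08,0,0,0],[0,0,0.12,0,0,0],[0.03,0.025,0.13,0,0,-0.05],[0.06,0.05,0.13,0,0,-0.094],[0.089,0.073,0.13,0,0,-0.094],[0.089,0.073,0.13,0,0,-0.094],[0.089,0.073,0.13,0,0,-0.094]]' >/dev/null
python3 f.py; python3 bar.py; python3 w.py w4
```

```text
26.67 yaw 96.8 Mz [-0.019  0.006] F [ 0.9 -0.7 -0.4] [np.int64(331), np.int64(333), np.int64(336)]
side -0.125 160 bar x from dials 0.0359
side -0.1 157 bar x from dials 0.0357
side 0.08 98 bar x from dials 0.0383
top -0.125 87 bar x from dials 0.0434
top -0.1 0 bar x from dials None
top 0.08 198 bar x from dials 0.0387
26.7667 [ 0.6221 -0.0634  0.253 ] yaw 96.68 M [-0.084  0.059  0.023] F [-0.22 -0.19 -0.45] j6 -22.7
centre_a 0.95 [199. 145.] [ 0.5232 -0.0133  0.09  ]
centre_a 0.62 [210. 298.] [ 0.5357 -0.1389  0.09  ]
grip_a 0.84 [203. 310.] [ 0.5366 -0.1375  0.114 ]
grip_a 0.82 [184. 147.] [ 0.5205 -0.0135  0.114 ]
bar_mid 0.93 [253. 223.] [ 0.5667 -0.0719  0.081 ]
lid_handle 0.6 [324. 230.] [ 0.6232 -0.062   0.111 ]
```

View pics/w4.png

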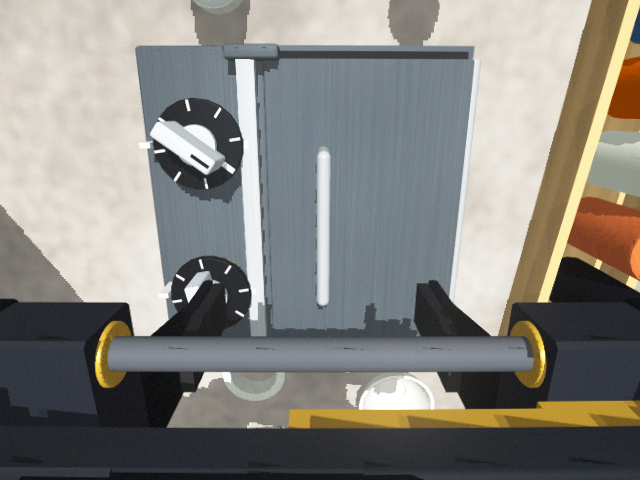

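The bar stands clear of the lid, with a gap visible along its edge. The handle runs from (323,153) to (322,303), aligned with the tool. A wooden rack stands behind the box, so I'm checking its extent.

Run:
```python
from bar import *
for cam in ("top","side"):
    X,u,v=cloud(cam)
    for x0 in np.arange(.74,.96,.03):
        k=(X[:,0]>x0)&(X[:,0]<x0+.03)&(X[:,1]>-.2)&(X[:,1]<.1)
        if k.any(): print(cam,x0.round(2),k.sum(),"zmax99",np.percentile(X[k,2],[50,99]).round(3))
X,u,v=cloud("side"); k=(abs(X[:,0]-.623)<.02)&(X[:,2]>.1)&(X[:,2]<.125)&(abs(X[:,1]+.063)<.03)
print(X[k].mean(0),k.sum())
```

```text
top 0.74 866 zmax99 [0.    0.005]
top 0.77 1243 zmax99 [-0.     0.004]
top 0.8 1327 zmax99 [0.    0.004]
top 0.83 3280 zmax99 [0.048 0.133]
top 0.86 5150 zmax99 [0.117 0.161]
top 0.89 1036 zmax99 [0.113 0.16 ]
top 0.92 158 zmax99 [0.049 0.054]
side 0.74 746 zmax99 [0.038 0.072]
side 0.77 1282 zmax99 [-0.001  0.002]
side 0.8 2080 zmax99 [-0.001  0.002]
side 0.83 5589 zmax99 [0.043 0.13 ]
side 0.86 6358 zmax99 [0.108 0.158]
side 0.89 548 zmax99 [0.129 0.159]
[ 0.62017103 -0.06366863  0.11364483] 204
```

```bash
H="python3 -m handwheel"
$H '[[0.001,0,-0.03,0,0,0],[0.001,0,-0.06,0,0,0],[0.001,0,-0.09,0,0,0],[0.001,0,-0.115,0,0,0],[0.001,0,-0.13,0,0,0],[0.001,0,-0.136,0,0,0],[0.001,0,-0.136,0,0,0],[0.001,0,-0.136,0,0,0]]' 0 >/dev/null
python3 s.py
$H '[[0,0,0,0,0,0],[0,0,0,0,0,0],[0,0,0,0,0,0],[0,0,0,0,0,0],[0,0,0,0,0,0],[0,0,0,0,0,0],[0,0,0,0,0,0],[0,0,0,0,0,0]]' -1 >/dev/null
python3 s.py
python3 - <<'E'
import numpy as np
y=.115;u=np.array([np.cos(y),np.sin(y)])
for k in range(0,17):
    t=np.radians(4.7*k); f=np.radians(15)*k/16
    s=.115*np.cos(t)-.045*np.sin(t); h=.045*np.cos(t)+.115*np.sin(t)
    dx=.115-s+.006*np.sin(f); dz=h-.045-.006+.006*np.cos(f)
    print(k,(dx*u).round(4),dz.round(4),(f*np.array([-u[1],u[0]])/2).round(4))
E
```

```text
27.83 [ 0.6248 -0.0632  0.1181] yaw 96.7 M [-0.043  0.058  0.019] F [ 0.35 -0.38  0.29] j6 -22.7 op 0.528 g 0.0
28.5 [ 0.6238 -0.0631  0.1178] yaw 96.71 M [-0.116  0.433  0.07 ] F [-1.7  -0.66  3.27] j6 -22.7 op 0.104 g 30.0
0 [0. 0.] 0.0 [-0.  0.]
1 [0.0041 0.0005] 0.0093 [-0.0009  0.0081]
2 [0.009 0.001] 0.0182 [-0.0019  0.0163]
3 [0.0146 0.0017] 0.0267 [-0.0028  0.0244]
4 [0.0209 0.0024] 0.0346 [-0.0038  0.0325]
5 [0.0278 0.0032] 0.0421 [-0.0047  0.0406]
6 [0.0353 0.0041] 0.049 [-0.0056  0.0488]
7 [0.0433 0.005 ] 0.0552 [-0.0066  0.0569]
8 [0.0518 0.006 ] 0.0608 [-0.0075  0.065 ]
9 [0.0607 0.007 ] 0.0656 [-0.0084  0.0731]
10 [0.07   0.0081] 0.0697 [-0.0094  0.0813]
11 [0.0796 0.0092] 0.073 [-0.0103  0.0894]
12 [0.0894 0.0103] 0.0756 [-0.0113  0.0975]
13 [0.0994 0.0115] 0.0773 [-0.0122  0.1057]
14 [0.1095 0.0127] 0.0782 [-0.0131  0.1138]
15 [0.1197 0.0138] 0.0782 [-0.0141  0.1219]
16 [0.1298 0.015 ] 0.0775 [-0.015  0.13 ]
```

```bash
H="python3 -m handwheel"
$H '[[0.002,0,0.0047,0,0.004,0],[0.004,0.0005,0.0093,-0.001,0.008,0],[0.0065,0.0007,0.0138,-0.0015,0.012,0],[0.009,0.001,0.0182,-0.002,0.016,0],[0.0117,0.0013,0.0225,-0.0025,0.02,0],[0.0146,0.0017,0.0267,-0.003,0.024,0],[0.0177,0.002,0.0307,-0.0034,0.028,0],[0.0209,0.0024,0.0346,-0.0038,0.032,0]]' >/dev/null
python3 s.py
$H '[[0.0034,0.0004,0.0038,-0.0005,0.004,0],[0.0069,0.0008,0.0075,-0.001,0.008,0],[0.0106,0.0012,0.011,-0.0014,0.012,0],[0.0144,0.0017,0.0144,-0.0018,0.016,0],[0.0184,0.0021,0.0176,-0.0023,0.02,0],[0.0224,0.0026,0.0206,-0.0028,0.024,0],[0.0266,0.0031,0.0235,-0.0033,0.028,0],[0.0309,0.0036,0.0262,-0.0037,0.032,0]]' >/dev/null
python3 s.py
```

```text
29.17 [ 0.6439 -0.0607  0.1524] yaw 96.72 M [-0.562  0.893  0.019] F [-5.24 -2.52 -5.24] j6 -20.6 op 0.103 g 30.0
29.83 [ 0.6741 -0.0573  0.1795] yaw 96.71 M [-0.584  1.467  0.015] F [-7.86 -3.28  1.49] j6 -19.0 op 0.102 g 30.0
```

```bash
H="python3 -m handwheel"
$H '[[0.0044,0.0005,0.0025,-0.0005,0.004,0],[0.0089,0.001,0.0048,-0.001,0.008,0],[0.0135,0.0015,0.007,-0.0014,0.012,0],[0.0182,0.0021,0.0089,-0.0019,0.016,0],[0.023,0.0026,0.0107,-0.0023,0.02,0],[0.0278,0.0032,0.0122,-0.0028,0.024,0],[0.0327,0.0038,0.0136,-0.0033,0.028,0],[0.0376,0.0043,0.0148,-0.0038,0.032,0]]' >/dev/null
python3 s.py
$H '[[0.005,0.0006,0.001,-0.0005,0.004,0],[0.01,0.0012,0.0017,-0.001,0.008,0],[0.015,0.0018,0.0022,-0.0014,0.012,0],[0.0201,0.0024,0.0026,-0.0019,0.016,0],[0.0252,0.003,0.0027,-0.0023,0.02,0],[0.0303,0.0035,0.0026,-0.0028,0.024,0],[0.0354,0.0041,0.0024,-0.0033,0.028,0],[0.0404,0.0047,0.0019,-0.0038,0.032,0]]' >/dev/null
python3 s.py
```

```text
30.5 [ 0.7127 -0.0529  0.1964] yaw 96.69 M [-0.413  1.423 -0.006] F [-6.51 -1.58  5.1 ] j6 -17.8 op 0.101 g 30.0
31.17 [ 0.7548 -0.048   0.1998] yaw 96.69 M [-0.415  1.189  0.051] F [-4.35 -2.44  6.29] j6 -16.9 op 0.102 g 30.0
```

```bash
H="python3 -m handwheel"
$H '[[0,0,0,0,0,0],[0,0,0,0,0,0],[0,0,0,0,0,0],[0,0,0,0,0,0],[0,0,0,0,0,0],[0,0,0,0,0,0],[0,0,0,0,0,0],[0,0,0,0,0,0]]' -0.5 >/dev/null
python3 s.py
$H '[[0.003,0,0.01,0,0,0],[0.006,0,0.022,0,0,0],[0.011,0,0.04,0,0,0],[0.018,0,0.065,0,0,0],[0.025,0,0.09,0,0,0],[0.032,0,0.12,0,0,0],[0.032,0,0.14,0,0,0],[0.032,0,0.14,0,0,0]]' >/dev/null
python3 s.py
python3 - <<'E'
from bar import *
X,u,v=cloud("side"); cv2.imwrite("pics/end.png",cams.capture("side")[0])
y=.115; d=X[:,:2]-[.5282,-.0742]; bx=d@[np.cos(y),np.sin(y)]; by=d@[-np.sin(y),np.cos(y)]
k=(abs(by)<.12)&(bx>.13)&(bx<.24)&(X[:,2]>.09)&(X[:,2]<.225)
P=np.c_[bx,X[:,2]][k]; print(k.sum())
for z in np.arange(.09,.22,.02):
    q=P[(P[:,1]>z)&(P[:,1]<z+.02)]; print(z.round(2),len(q),np.percentile(q[:,0],[10,50,90]).round(4) if len(q) else "")
E
python3 bar.py
```

```text
31.83 [ 0.7541 -0.048   0.1949] yaw 96.7 M [-0.056 -0.083  0.017] F [-0.42  0.2  -0.52] j6 -16.9 op 0.253 g 0.0
32.5 [ 0.7882 -0.0483  0.3426] yaw 96.7 M [-0.155 -0.113  0.017] F [0.06 0.91 0.65] j6 -18.1 op 0.249 g 0.0
5237
0.09 578 [0.1984 0.2005 0.2025]
0.11 605 [0.1935 0.1955 0.1976]
0.13 639 [0.1885 0.1906 0.1927]
0.15 661 [0.1835 0.1856 0.1877]
0.17 937 [0.1787 0.1814 0.2197]
0.19 1036 [0.1738 0.1766 0.2239]
0.21 781 [0.1706 0.1721 0.1738]
side -0.125 149 bar x from dials 0.0365
side -0.1 155 bar x from dials 0.0355
side 0.08 101 bar x from dials 0.0384
top -0.125 138 bar x from dials 0.0393
top -0.1 0 bar x from dials None
top 0.08 0 bar x from dials None
```

View pics/end.png

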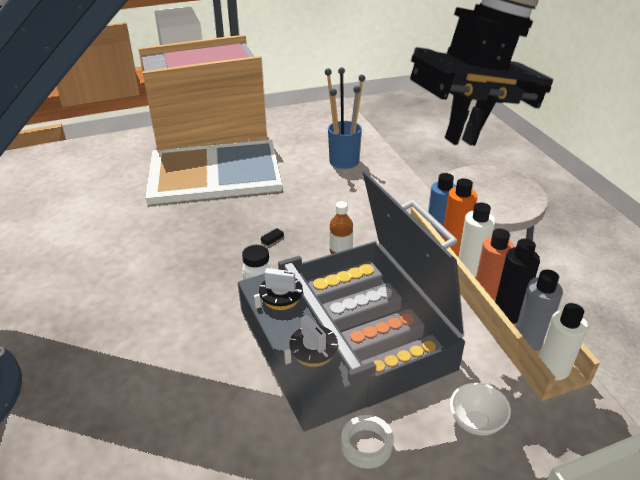

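The lid leans 5 mm per 20 mm of height, which is about 76° open. The picture shows it standing free at about (415,250), the bar drawn back, the bystanders in place and the gripper clear at (475,110). I'm handing in.

```bash
python3 -c "
from rig import bot
print(bot.hand_in())"
```

```text
the job is handed in; nothing more can be done
None
```

The cash box is open and the job is handed in: both dials caught (left at 3, right at 2), the bar sprung clear, the lid released at about 76°, and the bystanders where they stood in the last picture; the hand-in returned no verdict.

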